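Lay up a laminated trophy base in the bonding fixture

TASK

Lay up the acrylic trophy base in the pinned bonding fixture, ready for cementing: the black layer flat on the plate, then white on it, then red, each lengthwise, square and close up to the three pins with the edges lined up, then the plywood pressure pad cork side down in line with them, and last the steel weight, centred and lengthwise on the pad. Set every piece down on its place and let go there rather than dropping it, and leave the green offcut, the bottle and the tape roll where they are.

Things in the scene. Friction and masses are not known exactly. Their poses are not given: they have to be found in the camera images.
- fixture: Fixed bonding fixture: bright aluminium plate 150 x 100 x 12 mm (x -71 to 79, y -50 to 50 mm from the origin) with three dark steel pins, 10 mm thick, at (x, y) = (42, 35), (-42, 35), (62, 0) mm, tops 68 mm above the bench, last 12 mm tapered to 3 mm. The other two sides are open; a finger fits between the two pins of the long side. Origin: on the bench below the lay-up centre; z up.
- layup (a point): Lay-up centre: point on the plate's top face, 12 mm above the fixture's origin; axes as the fixture's. A layer lengthwise along x (either way round) and centred on it is in place, with 2 mm clearance to each pin. Undersides in the finished stack, above the bench: black 12, white 32, red 52, pad 72, weight 90 mm.
- black_layer: Black solid sheet-acrylic layer, 110 x 56 x 20 mm (own x, y, z), 147 g, lying flat and loose. Origin: centre of its underside; x along its length, z up. It is the same either way round.
- white_layer: White solid sheet-acrylic layer, 110 x 56 x 20 mm (own x, y, z), 147 g, lying flat and loose. Origin: centre of its underside; x along its length, z up. It is the same either way round.
- red_layer: Red solid sheet-acrylic layer, 110 x 56 x 20 mm (own x, y, z), 147 g, lying flat and loose. Origin: centre of its underside; x along its length, z up. It is the same either way round.
- pad: Pressure pad: 15 mm light plywood block with a 3 mm brown cork facing already on its underside, 110 x 56 x 18 mm over all (x, y, z), 60 to 100 g, loose. Origin: centre of its underside; x along its length, z up. Same either way round.
- weight: Loose dark steel weight, 0.6 to 0.9 kg: block 80 x 44 x 30 mm (x, y, z) with a bright round handle bar on top, 12 mm thick, along x through the middle, axis 55 mm above the underside, 44 mm clear between its two uprights, 19 mm free height under it. Origin: centre of the block's underside; x along its length, z up. Same either way round.
- green_offcut: Bystander, not part of this base: green acrylic offcut of the same size as the layers, 110 x 56 x 20 mm, loose. Origin: centre of its underside.
- bottle: Bystander: white plastic bottle, 62 mm diameter, 170 mm tall, loose and upright. Origin: centre of its underside.
- tape: Bystander: roll of tan masking tape lying flat, 100 mm outer diameter, 25 mm high, loose. Origin: centre of its underside.

How it is judged:
By the outcome, as a careful person would: the job done as asked, in the order asked, and still so for the second after the job is handed in, with the robot touching nothing.
It also fails if it takes over 136 s, if anything falls off the work surface, if the arm or the gripper's body presses on something with over 40 N, if the wrist force passes 120 N, or if a joint passes its speed limit or range.

ROBOT

A 6-joint arm with a two-finger parallel gripper is mounted at the origin on the work surface. World frame = base frame: x ahead of the robot, y to its left, z up, the work surface at z = 0. Lengths are in mm, angles in rad, forces in N, time in s.
With the tool pointing down it reaches from about 350 to 925 mm from the base axis. Payload 6.4 kg.
Tool frame: the origin (TCP) lies midway between the tips of the shut fingers; the grasp point (between the pads) lies env.grip_point_offset behind it (env.grip_point_offset is the distance from the TCP to the grasp point, in mm); z points along the fingers, y is the direction in which the jaws open and shut (so a half turn about z gives the same grasp; the last joint's range is limited). The gripper opens to 85 mm and grips with 20 to 120 N. Pads are 22 mm wide; open, the fingers measure 114 mm over their backs; the gripper's body (76 mm by 85 mm) begins 54 mm behind the grasp point. The pads swing forward as they close: fully open they stand 13 mm farther back than shut.
Start: joints at [0.979, 0.245, 1.558, -0, 1.339, -0.174], TCP at [263.736, 594.102, 231.29] pointing down, gripper open.
Joint ranges: [-3.13, 3.13], [-1.02, 2.26], [0.13, 2.54], [-0.95, 4.09], [0.21, 2.88], [-2.74, 2.74]. Speed limits (rad/s): [2.57, 2.57, 3.14, 3.14, 3.14, 3.14].

INTERFACE

Orientations are given as a unit quaternion [x, y, z, w].
In Python, from station import env gives the robot as it stands.
- The arm moves only by the tool play_rows, never from a script. Its argument "targets" is text: rows parted by semicolons, each of 5 numbers parted by spaces: the gripper command: -1 is fully open, 1 is shut, values between are in proportion, then the shift along the tool's x, y, z in cm, then the turn about the tool's z in degrees. A call has 1 to 10 rows; each row is the pose to reach, as a shift and turn from the pose measured when the call began, along the tool's axes at that moment; what a row does not reach only later rows make up. A row lasts 1/8 s, in which the tool goes at most 62.5 mm and 10.7 degrees, less where a joint would pass 70% of its speed; a pose out of reach is approached as far as the arm can. A call with a gripper value outside its range is refused whole. The fingers move at their own pace and stop on an object; the grip force is fixed at half the most. Time passes only in rows, so rows that repeat a pose let the fingers close. It gives the time, the measured TCP pose, the force and the opening at its end, in the units of the state.
- env.get_obs(): the state, without advancing time (a new reading comes with each control period).
- env.camera(name): name is "side" or "top" or "wrist"; returns a dict with "frame" (480x640x3 uint8, blue, green, red), "fx", "fy", "cx", "cy" (pixels), "rvec" (rotation vector, rad) and "tvec" (3), from world to camera coordinates, as OpenCV has them. Camera axes: x right, y down, z forward; pixel columns grow to the right and rows downward; lengths in mm; the calibration is good to about 2 mm. A picture is of the moment at which its call begins. There is no depth.
- env.close_job(): hands the job in, once; it reports no verdict.
The state is a dict: "clock": time; "q": joint angles; "joint_velocities": joint speeds; "effort": joint torques, N m; "eef_pos": TCP position; "tcp_rot": TCP orientation; "wrist_force": force on the tool from outside, world axes, zero at the start; "ft_torque": the same for the moment, N m; "opening": opening from 0.0 (shut) to 1.0 (fully open).
Only numpy, scipy, OpenCV 4.12 (cv2) and the standard library are available. Lean on these libraries where they do the work, as an engineer would, in place of code of your own. Each camera call takes 0.05 s, during which the arm holds its last target. There are 200 camera calls.

## Working session

There is one attempt and no reset: what is moved stays moved. The work goes in short steps, Python scripts to look and compute and a tool call to move; the robot and the scene stay as the last step left them, time stands still between calls to the robot, and variables do not carry over. Pictures are saved under pics/ and viewed, about 12 in all and at most 16, crops included, and the job is handed in when it is done.

Besides the shell and the picture viewer there is one more tool, called after "Emit:" in YAML: its name, and indented under it one key for each argument. play_rows: Moves the arm, as the interface text tells. Its arguments: {"type":"object","properties":{"targets":{"type":"string"}},"required":["targets"]}

```bash
mkdir -p pics; python3 - <<'E'
from station import env
import cv2,numpy as np
print(env.get_obs(), env.grip_point_offset)
for n in("top","side"):
    c=env.camera(n); cv2.imwrite(f"pics/{n}0.png",c["frame"]); np.savez(f"{n}0.npz",**c)
    print(n,c["fx"],c["cx"],c["cy"],c["rvec"],c["tvec"], (-cv2.Rodrigues(np.array(c["rvec"],float))[0].T@np.array(c["tvec"],float).reshape(3)))
E
```

```text
{'clock': 0.0, 'q': array([ 9.78942167e-01,  2.45802961e-01,  1.55906458e+00,  4.57148136e-05,
        1.33871038e+00, -1.74076520e-01]), 'joint_velocities': array([-3.51172921e-05,  1.53942579e-04,  1.18049833e-03,  2.75049148e-04,
        1.97186708e-04, -8.99231198e-04]), 'effort': array([-3.90852892e-04, -4.29501915e+01, -3.26128829e+01, -1.16945462e-04,
        5.33117505e-03, -1.72767324e-05]), 'eef_pos': array([263.36629692, 593.61994277, 230.16026097]), 'tcp_rot': array([ 2.07378065e-01,  9.78260370e-01, -9.12415858e-04, -3.91547642e-04]), 'wrist_force': array([-0.59993688,  0.2259408 , -0.39624208]), 'ft_torque': array([0.01988132, 0.05043718, 0.01995251]), 'opening': 0.9977676680915388} 18.700000000000003
top 462.8709025076463 315.79848792849936 244.3602671957636 [ 2.17111154 -2.15651447  0.10011699] [ -82.35957633  592.20172192 1128.56021965] [ 474.01232622  -90.60747566 1182.47061214]
side 438.4788112179493 319.7717052248074 239.8990973694805 [ 2.0922291  -0.73357236  0.40956148] [-504.56946515  198.80935466  806.00980672] [  35.20276241 -730.4396473   639.52013289]
```

View pics/top0.png

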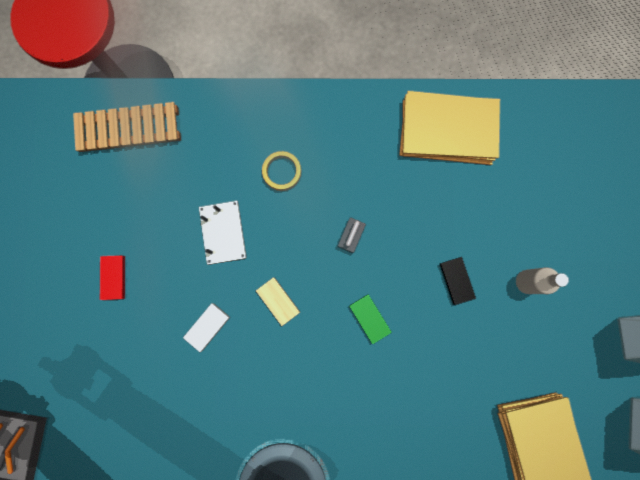

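View pics/side0.png

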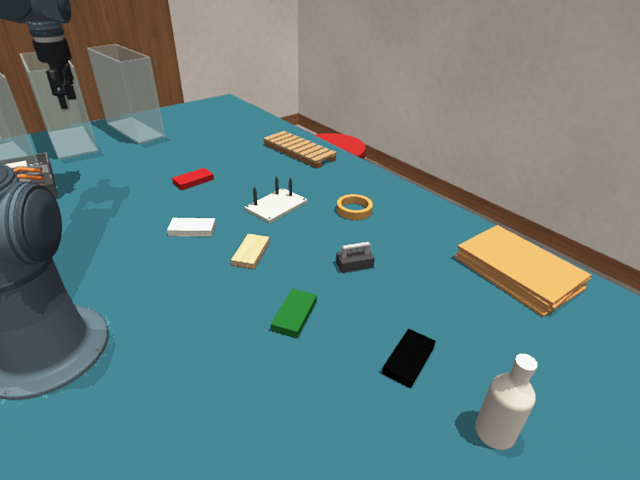

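The top view shows red (112,278), white (206,328), pad (278,302), green (370,320), black (458,281), weight (351,236) and the fixture (222,232). The fixture's pins are at its left and upper sides. The side view agrees, with the pad's ply side up.

```bash
cat > h.py <<'E'
import cv2,numpy as np
from scipy.spatial.transform import Rotation as Ro
def ray(c,uv,z):
    "pixels -> world xy on plane z"
    R=cv2.Rodrigues(np.array(c["rvec"],float))[0];t=np.array(c["tvec"],float).reshape(3)
    uv=np.atleast_2d(np.array(uv,float));o=-R.T@t
    d=np.c_[(uv[:,0]-c["cx"])/c["fx"],(uv[:,1]-c["cy"])/c["fy"],np.ones(len(uv))]@R
    return (o+d*((z-o[2])/d[:,2])[:,None])[:,:2]
def rect(pts):
    "world pts-> centre, (long,short), yaw of long axis deg in [-90,90)"
    (c,(w,h),a)=cv2.minAreaRect(np.float32(pts))
    if w<h:w,h,a=h,w,a+90
    return np.round(c,1),np.round((w,h),1),round((a+90)%180-90,1)
def move(obs,xyz,yaw):
    "tool-frame row: cm and deg to put TCP at xyz with jaws' tool x along yaw (mod 180)"
    R=Ro.from_quat(obs["tcp_rot"]);d=R.inv().apply(np.array(xyz)-obs["eef_pos"])/10
    x=R.apply([1,0,0]);cur=np.degrees(np.arctan2(x[1],x[0]))
    t=-(yaw-cur); t=(t+90)%180-90
    return np.round(d,2),round(t,1),"cur yaw %.1f q6 %.2f"%(cur,obs["q"][5])
def masks(f):
    h=cv2.cvtColor(f,cv2.COLOR_BGR2HSV);H,S,V=cv2.split(h)
    return dict(red=((H<8)|(H>172))&(S>150),white=(S<60)&(V>150),pad=(H>18)&(H<35)&(S>40)&(V>150),black=V<25,grey=(S<70)&(V<130),green=(H>50)&(H<70)&(S>150))
E
python3 - <<'E'
from h import *
c=dict(np.load("top0.npz"));m=masks(c["frame"])
def go(n,k,box,z,kmin=100):
    M=np.zeros((480,640),np.uint8);x0,y0,x1,y1=box
    M[y0:y1,x0:x1]=m[k][y0:y1,x0:x1]*255
    if n=="fix": M=cv2.morphologyEx(M,cv2.MORPH_CLOSE,np.ones((9,9)))
    cs,_=cv2.findContours(M,0,2);q=max(cs,key=cv2.contourArea)[:,0]
    print(n,rect(ray(c,q,z)))
go("red","red",(80,240,150,310),20);go("white","white",(170,295,240,360),20);go("pad","pad",(250,270,305,335),18)
go("black","black",(435,250,480,310),20);go("green","green",(340,285,400,350),20)
go("fix","white",(190,195,255,270),12);go("weight","grey",(330,210,370,260),25);go("bar","white",(330,210,370,260),61)
E
```

```text
red (array([507.6, 434.3]), array([109.4,  60.5]), 3.2)
white (array([385.3, 194.4]), array([110.8,  57.3]), -38.7)
pad (array([451.,  17.]), array([108.4,  56.2]), 37.4)
black (array([ 492.8, -407.5]), array([91.9,  3.2]), 17.4)
green (array([ 409. , -213.5]), array([108.3,  54.6]), 31.5)
fix (array([625.3, 162. ]), array([150.4, 101.3]), 9.9)
weight (array([ 618.7, -167.6]), array([79.3, 43. ]), -23.1)
bar (array([ 618.8, -167.9]), array([61.8,  8.3]), -23.0)
```

```bash
python3 - <<'E'
from h import *
from station import env
o=env.get_obs();c=dict(np.load("top0.npz"))
print(ray(c,[(458,281)],20))
print(move(o,(621,161,230),9.9))
E
```

```text
[[ 504.02465848 -433.99351554]]
(array([-50.24, -25.04,   0.06]), np.float64(-33.8), 'cur yaw 156.1 q6 -0.17')
```

Emit:
play_rows:
  targets: "-1 -50.2 -25 0 -34;-1 -50.2 -25 0 -34;-1 -50.2 -25 0 -34;-1 -50.2 -25 0 -34;-1 -50.2 -25 0 -34;-1 -50.2 -25 0 -34;-1 -50.2 -25 0 -34;-1 -50.2 -25 0 -34;-1 -50.2 -25 0 -34;-1 -50.2 -25 0 -34"

```text
clock: 1.35
eef_pos: [622.5, 158.1, 229.8]
tcp_rot: [-0.085, 0.996, -0.001, -0.001]
wrist_force: [-0.1, 0.3, -0.0]
opening: 0.998
```

```bash
python3 - <<'E'
from h import *
from station import env
o=env.get_obs();c=env.camera("wrist");np.savez("w1.npz",**c);cv2.imwrite("pics/w1.png",c["frame"])
R=cv2.Rodrigues(np.array(c["rvec"],float))[0]
print(o["eef_pos"],o["q"],-R.T@np.array(c["tvec"]).reshape(3),R[2],move(o,(621,161,230),9.9))
E
```

```text
[622.46457958 158.08968258 229.83896508] [ 0.07320145  0.22970763  1.57871838 -0.00185428  1.33496998 -1.66793643] [557.13721251 147.96031994 372.70419589] [ 0.25617455  0.0430085  -0.96567327] (array([ 0.09,  0.31, -0.02]), np.float64(-0.1), 'cur yaw -170.2 q6 -1.67')
```

View pics/w1.png

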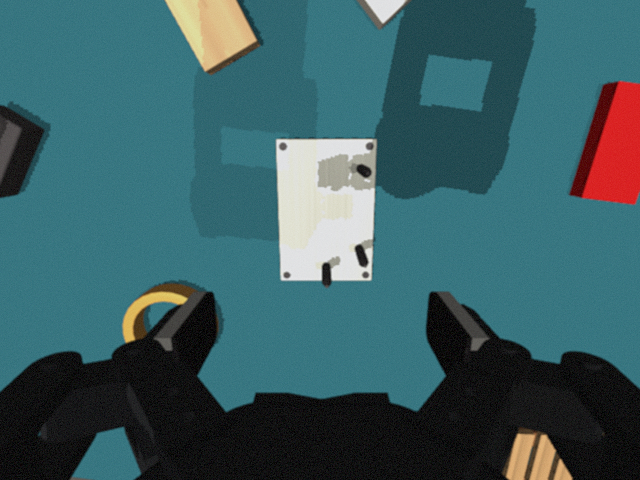

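```bash
cat >> h.py <<'E'
def plate(c,box,z=12):
    h=cv2.cvtColor(c["frame"],cv2.COLOR_BGR2HSV);M=np.zeros((480,640),np.uint8);x0,y0,x1,y1=box
    M[y0:y1,x0:x1]=((h[...,1]<80)&(h[...,2]>110))[y0:y1,x0:x1]*255
    M=cv2.morphologyEx(M,cv2.MORPH_CLOSE,np.ones((5,5)))
    q=max(cv2.findContours(M,0,1)[0],key=cv2.contourArea)[:,0]
    return cv2.convexHull(q)[:,0]
def lay(c,mask,box,z):
    M=np.zeros((480,640),np.uint8);x0,y0,x1,y1=box;M[y0:y1,x0:x1]=mask[y0:y1,x0:x1]*255
    q=max(cv2.findContours(M,0,1)[0],key=cv2.contourArea)[:,0]
    return rect(ray(c,q,z)),q
E
python3 - <<'E'
from h import *
c=dict(np.load("w1.npz"));q=plate(c,(260,120,395,300))
p=cv2.approxPolyDP(q[:,None],5,True)[:,0];print(p.tolist(),ray(c,p,12).round(1).tolist(),rect(ray(c,q,12)))
print("pin bases guess",ray(c,[(357,167),(357,246),(326,265)],12).round(1))
from station import env
print(move(env.get_obs(),(504-30,-434,230),17))
E
```

```text
[[376, 139], [371, 280], [281, 280], [275, 140]] [[544.1, 200.4], [690.8, 226.1], [707.6, 128.8], [561.9, 102.2]] (array([625.4, 164.4]), array([150.2, 101.7]), 9.9)
pin bases guess [[573.9 187.2]
 [655.3 203.4]
 [682.  174.5]]
(array([ 24.72, -55.91,   0.11]), np.float64(-7.1), 'cur yaw -170.1 q6 -1.67')
```

Emit:
play_rows:
  targets: "-1 21.8 -56.4 0 -7;-1 21.8 -56.4 0 -7;-1 21.8 -56.4 0 -7;-1 21.8 -56.4 0 -7;-1 21.8 -56.4 0 -7;-1 21.8 -56.4 0 -7;-1 21.8 -56.4 0 -7;-1 21.8 -56.4 6 -7;-1 21.8 -56.4 9 -7;-1 21.8 -56.4 9 -7"

```text
clock: 2.65
eef_pos: [504.6, -429.6, 143.0]
tcp_rot: [-0.147, 0.989, -0.001, -0.001]
wrist_force: [0.3, -0.2, -0.4]
opening: 0.999
```

```bash
python3 - <<'E'
from h import *
from station import env
o=env.get_obs();c=env.camera("wrist");np.savez("w2.npz",**c);cv2.imwrite("pics/w2.png",c["frame"])
print(o["eef_pos"],o["q"][5])
h=cv2.cvtColor(c["frame"],cv2.COLOR_BGR2HSV)
r,q=lay(c,(h[...,2]<60),(150,50,450,300),20)
print(r,q.min(0),q.max(0)); print(move(o,(*r[0],0),r[2]))
E
```

```text
[ 504.59991758 -429.55975116  143.03771795] -2.7410772025066272
(array([ 505.5, -432.3]), array([109.6,  55.5]), 17.6) [278 159] [352 296]
(array([-0.03, -0.27, 14.3 ]), np.float64(-0.6), 'cur yaw -163.0 q6 -2.74')
```

View pics/w2.png

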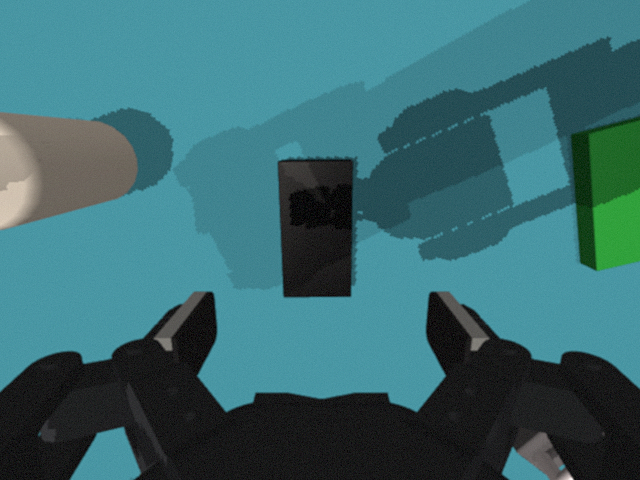

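Emit:
play_rows:
  targets: "-1 0 0 0 90;-1 0 0 0 90;-1 0 0 0 90;-1 0 0 0 90;-1 0 0 0 90;-1 0 0 0 90;-1 0 0 0 90;-1 0 0 0 90;-1 0 0 0 90;-1 0 0 0 90"

```text
clock: 3.95
eef_pos: [501.2, -431.7, 136.9]
tcp_rot: [0.597, 0.802, -0.002, -0.004]
wrist_force: [-0.1, 0.7, -0.6]
opening: 0.996
```

Emit:
play_rows:
  targets: "-1 0 0 0 89.5;-1 0 0 0 89.5;-1 0 0 0 89.5;-1 0 0 0 89.5;-1 0 0 0 89.5;-1 0 0 0 89.5;-1 0 0 0 89.5;-1 0 0 0 89.5;-1 0 0 0 89.5;-1 0 0 0 89.5"

```text
clock: 5.2
eef_pos: [501.5, -430.8, 136.8]
tcp_rot: [0.989, 0.151, -0.004, -0.002]
wrist_force: [-0.2, -0.1, 0.0]
opening: 0.999
```

```bash
python3 - <<'E'
from h import *
from station import env
o=env.get_obs();c=env.camera("wrist");np.savez("w3.npz",**c);cv2.imwrite("pics/w3.png",c["frame"])
print(o["eef_pos"],o["q"][5])
h=cv2.cvtColor(c["frame"],cv2.COLOR_BGR2HSV)
r,q=lay(c,(h[...,2]<60),(150,50,450,300),20)
print(r,q.min(0),q.max(0)); print(move(o,(*r[0],0),r[2]))
E
```

```text
[ 501.50936217 -430.83816049  136.7838693 ] 0.39103259163372545
(array([ 506.9, -431.7]), array([108.8,  56. ]), 17.3) [289 151] [365 291]
(array([ 0.58,  0.31, 13.67]), np.float64(0.0), 'cur yaw 17.3 q6 0.39')
```

Emit:
play_rows:
  targets: "-1 0.5 0.3 5 0;-1 0.5 0.3 10 0;-1 0.5 0.3 13 0;-1 0.5 0.3 13.6 0;-1 0.5 0.3 13.6 0;1 0.5 0.3 13.6 0;1 0.5 0.3 13.6 0;1 0.5 0.3 13.6 0;1 0.5 0.3 13.6 0;1 0.5 0.3 13.6 0"

```text
clock: 6.5
eef_pos: [507.2, -433.4, 3.1]
tcp_rot: [0.989, 0.151, -0.003, -0.0]
wrist_force: [-0.7, -1.3, 7.3]
opening: 0.637
```

Emit:
play_rows:
  targets: "1 0 0 0 0;1 0 0 0 0;1 0 0 -3 0;1 0 0 -9 0;1 0 0 -14 0;1 0 0 -16 0;1 0 0 -16 0"

```text
clock: 7.38
eef_pos: [508.2, -433.5, 163.5]
tcp_rot: [0.989, 0.151, -0.002, 0.0]
wrist_force: [-0.3, -0.5, -2.4]
opening: 0.635
```

```bash
python3 - <<'E'
from h import *
from station import env
o=env.get_obs()
print(o["eef_pos"],o["q"][5],o["opening"])
for p in [(621.6,162.8)]: print(move(o,(*p,160),10))
E
```

```text
[ 508.22109134 -433.51792055  163.45922607] 0.39598276680837224 0.6347261170500264
(array([ 28.6 , -53.54,   0.2 ]), np.float64(7.3), 'cur yaw 17.3 q6 0.40')
```

Emit:
play_rows:
  targets: "1 28.6 -53.5 0 7.3;1 28.6 -53.5 0 7.3;1 28.6 -53.5 0 7.3;1 28.6 -53.5 0 7.3;1 28.6 -53.5 0 7.3;1 28.6 -53.5 0 7.3;1 28.6 -53.5 0 7.3;1 28.6 -53.5 0 7.3;1 28.6 -53.5 0 7.3;1 28.6 -53.5 0 7.3"

```text
clock: 8.62
eef_pos: [619.8, 164.9, 157.8]
tcp_rot: [0.996, 0.088, -0.006, 0.001]
wrist_force: [1.3, -0.2, -1.7]
opening: 0.637
```

Emit:
play_rows:
  targets: "1 0 -3.5 0 0;1 0 -3.5 0 0;1 0 -3.5 0 0"

```text
clock: 9.0
eef_pos: [612.3, 198.8, 155.0]
tcp_rot: [0.996, 0.088, -0.008, 0.001]
wrist_force: [0.1, -0.1, -1.5]
opening: 0.64
```

```bash
python3 - <<'E'
from h import *
from station import env
o=env.get_obs();c=env.camera("wrist");np.savez("w4.npz",**c);cv2.imwrite("pics/w4.png",c["frame"])
print(o["eef_pos"],o["q"],move(o,(621.6,162.8,160),10))
E
```

```text
[612.29329352 198.80189235 154.99593946] [ 1.38481835e-01  3.13567338e-01  1.61985350e+00 -9.28907026e-04
  1.22368057e+00  1.53266977e+00] (array([ 0.27,  3.71, -0.5 ]), np.float64(0.1), 'cur yaw 10.1 q6 1.53')
```

View pics/w4.png

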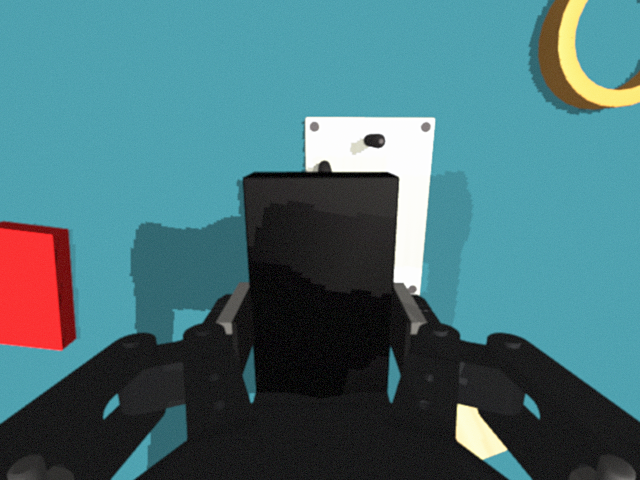

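```bash
cat >> h.py <<'E'
def tool(o,p,z):
    "world xy at z -> tool frame mm"
    p=np.atleast_2d(p);return Ro.from_quat(o["tcp_rot"]).inv().apply(np.c_[p,np.full(len(p),z)]-o["eef_pos"]).round(1)
E
python3 - <<'E'
from h import *
from station import env
o=env.get_obs();c=dict(np.load("w4.npz"))
print("tool z axis",Ro.from_quat(o["tcp_rot"]).apply([0,0,1]).round(4))
g=cv2.cvtColor(c["frame"],cv2.COLOR_BGR2GRAY).astype(int)
print(g[162:186,270],g[240,236:256],g[240,388:406])
for z in (170,172): print(tool(o,ray(c,[(260,178),(380,178)],z),z))
q=plate(c,(300,105,445,300));p=cv2.approxPolyDP(q[:,None],4,True)[:,0]
print(p.tolist(),ray(c,p,12).round(1).tolist())
print("pin top",ray(c,[(381,141)],68).round(1), "base",ray(c,[(367,142)],12).round(1))
E
```

```text
tool z axis [-0.014  -0.0027 -0.9999]
[137 141 143 138 139 141 143 142 136 105  49   9  15   0  20  19  39  33
  42  44  42  40  42  44] [89 85 86 92 92 89 88 89 87 79 57 28 24 39 34 29 41 21 32 15] [ 40  39  39  42  45  32  36 113 227 255 253 252 253 253 253 253 253 252]
[[ 53.7 -23.3 -15. ]
 [ 53.7  19.6 -15. ]]
[[ 53.9 -23.  -17. ]
 [ 53.9  19.3 -17. ]]
[[305, 117], [434, 117], [419, 295], [393, 281], [305, 170]] [[691.1, 226.4], [708.4, 129.1], [561.6, 102.8], [570.6, 128.6], [651.6, 219.9]]
pin top [[683.2 174.3]] base [[681.3 175.7]]
```

```bash
python3 - <<'E'
from h import *
from station import env
o=env.get_obs();print(move(o,(623.6,164,90),10.1))
E
```

```text
(array([0.55, 3.57, 6.57]), np.float64(-0.0), 'cur yaw 10.1 q6 1.53')
```

Emit:
play_rows:
  targets: "1 0.6 3.6 0 0;1 0.6 3.6 3 0;1 0.6 3.6 6 0;1 0.6 3.6 6.5 0;1 0.6 3.6 6.5 0;1 0.6 3.6 6.5 0"

```text
clock: 9.8
eef_pos: [625.3, 163.7, 92.5]
tcp_rot: [0.996, 0.088, -0.006, 0.001]
wrist_force: [0.1, -0.2, -1.5]
opening: 0.638
```

```bash
python3 - <<'E'
from h import *
from station import env
o=env.get_obs();c=env.camera("wrist");np.savez("w5.npz",**c);cv2.imwrite("pics/w5.png",c["frame"])
print(o["eef_pos"],Ro.from_quat(o["tcp_rot"]).apply([0,0,1]).round(4))
for z in(15,20): print(move(o,(623.6,164,z),10.1))
E
```

```text
[625.32104647 163.74350131  92.49708832] [-0.011  -0.0025 -0.9999]
(array([-0.08, -0.06,  7.75]), np.float64(-0.0), 'cur yaw 10.1 q6 1.48')
(array([-0.08, -0.06,  7.25]), np.float64(-0.0), 'cur yaw 10.1 q6 1.48')
```

View pics/w5.png

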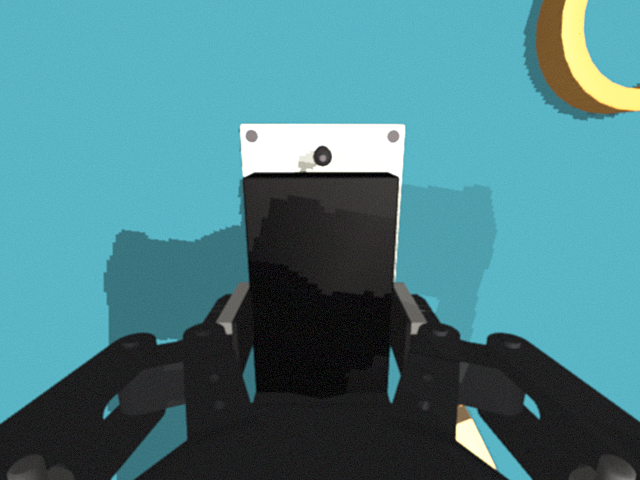

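Pin (322,156) is centred ahead of the held layer, which spans columns 244–398. I'll descend now.

Emit:
play_rows:
  targets: "1 -0.1 -0.05 2 0;1 -0.1 -0.05 4 0;1 -0.1 -0.05 6 0;1 -0.1 -0.05 6.5 0;1 -0.1 -0.05 6.5 0;1 -0.1 -0.05 6.5 0"

```text
clock: 10.6
eef_pos: [624.2, 164.1, 28.3]
tcp_rot: [0.996, 0.088, -0.005, 0.001]
wrist_force: [-0.0, 0.0, -1.5]
opening: 0.635
```

```bash
python3 - <<'E'
from h import *
from station import env
o=env.get_obs();c=env.camera("wrist");np.savez("w6.npz",**c);cv2.imwrite("pics/w6.png",c["frame"][80:320,180:460])
print(o["eef_pos"],Ro.from_quat(o["tcp_rot"]).apply([0,0,1]).round(4))
for z in(15,20): print(move(o,(623.6,164,z),10.1))
E
```

```text
[624.21580528 164.07484955  28.29606156] [-0.0095 -0.0024 -1.    ]
(array([-0.05, -0.  ,  1.33]), np.float64(-0.0), 'cur yaw 10.1 q6 1.48')
(array([-0.05, -0.  ,  0.83]), np.float64(-0.0), 'cur yaw 10.1 q6 1.48')
```

View pics/w6.png

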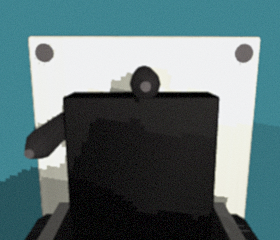

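Emit:
play_rows:
  targets: "1 -0.05 0 0.5 0;1 -0.05 0 0.9 0;1 -0.05 0 1.1 0;1 -0.05 0 1.1 0;1 -0.05 0 1.1 0"

```text
clock: 11.28
eef_pos: [623.8, 164.0, 17.5]
tcp_rot: [0.996, 0.088, -0.005, 0.001]
wrist_force: [-0.2, -0.4, -1.6]
opening: 0.637
```

Emit:
play_rows:
  targets: "1 0 0 0.15 0;1 0 0 0.15 0;1 0 0 0.15 0"

```text
clock: 11.65
eef_pos: [623.8, 164.0, 16.0]
tcp_rot: [0.996, 0.088, -0.005, 0.001]
wrist_force: [-0.1, 0.5, -1.9]
opening: 0.637
```

Emit:
play_rows:
  targets: "1 0 0 0.12 0;1 0 0 0.12 0;1 0 0 0.12 0"

```text
clock: 12.02
eef_pos: [623.9, 164.0, 15.1]
tcp_rot: [0.996, 0.088, -0.004, 0.001]
wrist_force: [-1.1, -0.8, 1.9]
opening: 0.638
```

Emit:
play_rows:
  targets: "1 0 0 0.08 0;1 0 0 0.08 0;-0.4 0 0 0.05 0;-0.4 0 0 0 0;-0.4 0 0 0 0;-0.4 0 0 -0.5 0;-0.4 0 0 -5 0;-0.4 0 0 -10 0;-0.4 0 0 -13 0;-0.4 0 0 -13 0"

```text
clock: 13.28
eef_pos: [627.2, 164.5, 149.0]
tcp_rot: [0.996, 0.088, -0.001, 0.001]
wrist_force: [0.4, -0.5, -0.8]
opening: 0.7
```

```bash
python3 - <<'E'
from h import *
from station import env
o=env.get_obs();c=env.camera("wrist");np.savez("w7.npz",**c);cv2.imwrite("pics/w7.png",c["frame"])
print(o["eef_pos"],o["opening"],Ro.from_quat(o["tcp_rot"]).apply([0,0,1]).round(4))
print(move(o,(385.3,194.4,140),-38.7))
E
```

```text
[627.23989796 164.48083662 148.97955057] 0.6995871396707612 [-0.0017 -0.0017 -1.    ]
(array([-23.29,  -7.18,   0.93]), np.float64(48.8), 'cur yaw 10.1 q6 1.48')
```

View pics/w7.png

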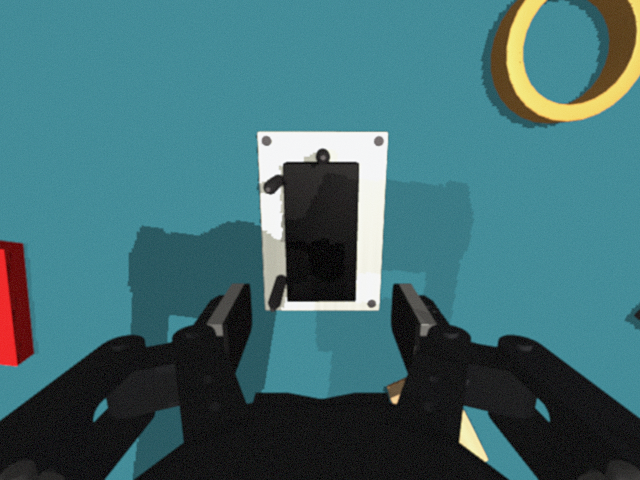

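Black lies flat in the fixture at columns 284–358, rows 162–300. I'll measure its pose against the plate.

```bash
cat >> h.py <<'E'
def local(p,o=(622.3,163.8),a=10.1):
    t=np.radians(a);return ((np.atleast_2d(p)-o)@np.array([[np.cos(t),-np.sin(t)],[np.sin(t),np.cos(t)]])).round(1)
E
python3 - <<'E'
from h import *
c=dict(np.load("w7.npz"))
q=plate(c,(250,120,395,320));p=cv2.approxPolyDP(q[:,None],4,True)[:,0]
print(p.tolist(),local(ray(c,p,12)).tolist(), rect(ray(c,q,12)))
g=cv2.cvtColor(c["frame"],cv2.COLOR_BGR2GRAY).astype(int)
for r in(200,230,260):print(r,g[r,280:292].tolist(),g[r,352:364].tolist())
for x in(300,345):print(x,g[156:168,x].tolist(),g[294:306,x].tolist())
E
```

```text
[[386, 131], [379, 309], [266, 310], [257, 132]] [[78.9, -48.8], [-70.0, -49.8], [-70.9, 49.0], [78.2, 49.4]] (array([626.2, 164.5]), array([149.9, 101.2]), 10.0)
200 [215, 200, 188, 149, 73, 30, 38, 39, 38, 35, 39, 30] [30, 35, 29, 30, 26, 67, 159, 235, 246, 246, 245, 244]
230 [248, 247, 227, 162, 113, 48, 17, 22, 19, 14, 21, 21] [26, 33, 37, 19, 45, 130, 222, 248, 245, 245, 243, 244]
260 [185, 188, 189, 187, 191, 147, 67, 12, 20, 14, 15, 15] [28, 24, 22, 23, 99, 205, 248, 245, 244, 244, 240, 239]
300 [246, 246, 246, 249, 250, 191, 78, 15, 37, 48, 45, 46] [13, 20, 15, 20, 0, 17, 30, 123, 238, 249, 247, 244]
345 [246, 245, 246, 249, 250, 192, 84, 23, 42, 54, 51, 47] [19, 12, 20, 11, 10, 10, 53, 143, 234, 244, 240, 240]
```

```bash
python3 - <<'E'
from h import *
c=dict(np.load("w7.npz"))
L=local(ray(c,[(284,200),(284.5,230),(285.4,260)],32));Rr=local(ray(c,[(358,200),(357.4,230),(356.8,260)],32))
T=local(ray(c,[(300,163.6),(345,163.6)],32));Tb=local(ray(c,[(300,161.7),(345,161.7)],12));B=local(ray(c,[(300,300.8),(345,300.7)],32))
print(L,Rr,T,Tb,B)
E
```

```text
[[ 29.3  28.3]
 [  6.3  28.6]
 [-17.8  28.6]] [[ 29.3 -26.7]
 [  6.3 -26.9]
 [-17.9 -27.1]] [[ 55.9  15.9]
 [ 55.8 -16.6]] [[ 56.1  17.1]
 [ 56.  -17.9]] [[-52.5  17.8]
 [-52.5 -18.5]]
```

Emit:
play_rows:
  targets: "-1 -23.3 -7.2 1 -100;-1 -23.3 -7.2 1 -100;-1 -23.3 -7.2 1 -100;-1 -23.3 -7.2 1 -100;-1 -23.3 -7.2 1 -100;-1 -23.3 -7.2 1 -100;-1 -23.3 -7.2 1 -100;-1 -23.3 -7.2 1 -100;-1 -23.3 -7.2 1 -100;-1 -23.3 -7.2 1 -100"

```text
clock: 14.58
eef_pos: [382.2, 194.1, 135.7]
tcp_rot: [0.572, 0.82, -0.004, -0.003]
wrist_force: [0.3, 0.8, 0.2]
opening: 0.999
```

Emit:
play_rows:
  targets: "-1 0 0 0 -31.2;-1 0 0 0 -31.2;-1 0 0 0 -31.2;-1 0 0 0 -31.2;-1 0 0 0 -31.2"

```text
clock: 15.2
eef_pos: [381.5, 193.9, 134.7]
tcp_rot: [0.331, 0.943, -0.004, -0.005]
wrist_force: [-0.4, -0.7, -0.3]
opening: 1.002
```

```bash
python3 - <<'E'
from h import *
from station import env
o=env.get_obs();c=env.camera("wrist");np.savez("w8.npz",**c);cv2.imwrite("pics/w8.png",c["frame"])
print(o["eef_pos"],o["q"][5],Ro.from_quat(o["tcp_rot"]).apply([0,0,1]).round(4))
r,q=lay(c,masks(c["frame"])["white"],(180,50,430,330),20)
print(r,q.min(0),q.max(0),tool(o,[r[0]],20)); print(move(o,(*r[0],1),r[2]))
# held black in w4/w5
for f,z,P in(("w4",172,((612.3,198.8,155),(0.996,.088,-.008,.001))),("w5",109.5,((625.3,163.7,92.5),(.996,.088,-.006,.001)))):
    d=dict(np.load(f+".npz"));g=cv2.cvtColor(d["frame"],cv2.COLOR_BGR2GRAY).astype(int)
    oo=dict(eef_pos=np.array(P[0]),tcp_rot=P[1])
    for r_ in(200,240):
        row=g[r_];l=next(i for i in range(300,200,-1) if row[i]>60);rr=next(i for i in range(340,440) if row[i]>60)
        print(f,r_,l,rr,tool(oo,ray(d,[(l+.5,r_),(rr-.5,r_)],z),z).tolist())
E
```

```text
[381.46489234 193.91649258 134.69555823] -0.6904194422464832 [-0.0121 -0.0033 -0.9999]
(array([386. , 196.6]), array([109.6,  56.3]), -38.8) [291 164] [367 304] [[ -2.7   6.1 114.6]]
(array([-0.28,  0.63, 13.36]), np.float64(0.1), 'cur yaw 141.3 q6 -0.69')
w4 200 243 397 [[46.4, -28.8, -17.8], [46.4, 26.0, -17.7]]
w4 240 245 395 [[31.5, -29.0, -17.5], [31.5, 26.2, -17.5]]
w5 200 243 353 [[46.5, -28.8, -17.6], [46.4, 10.3, -17.6]]
w5 240 246 395 [[31.5, -28.6, -17.4], [31.4, 26.2, -17.4]]
```

Emit:
play_rows:
  targets: "-1 -0.3 0.6 5 0;-1 -0.3 0.6 10 0;-1 -0.3 0.6 12.8 0;-1 -0.3 0.6 13.2 0;-1 -0.3 0.6 13.2 0;1 -0.3 0.6 13.2 0;1 -0.3 0.6 13.2 0;1 -0.3 0.6 13.2 0;1 -0.3 0.6 13.2 0;1 -0.3 0.6 13.2 0"

```text
clock: 16.5
eef_pos: [387.5, 196.7, 4.5]
tcp_rot: [0.331, 0.944, -0.003, -0.004]
wrist_force: [-1.5, -0.7, 6.9]
opening: 0.64
```

Emit:
play_rows:
  targets: "1 0 0 0 0;1 0 0 0 0;1 0 0 -3 0;1 0 0 -9 0;1 0 0 -14 0;1 0 0 -16 0;1 0 0 -16 0;1 0 0 -16 0"

```text
clock: 17.5
eef_pos: [388.0, 196.8, 163.0]
tcp_rot: [0.331, 0.944, -0.003, -0.005]
wrist_force: [-0.1, 0.5, -1.9]
opening: 0.633
```

```bash
python3 - <<'E'
from h import *
from station import env
o=env.get_obs()
print(o["eef_pos"],o["q"][5],o["opening"],Ro.from_quat(o["tcp_rot"]).apply([0,0,1]).round(4))
print(move(o,(622,165,170),190.1))
E
```

```text
[387.95271846 196.84803611 162.97096334] -0.6871631603005973 0.6331902611278318 [-0.0117 -0.0033 -0.9999]
(array([-20.26,  12.13,  -0.97]), np.float64(-48.8), 'cur yaw 141.3 q6 -0.69')
```

Emit:
play_rows:
  targets: "1 -20.2 12.1 -0.5 -48.8;1 -20.2 12.1 -0.5 -48.8;1 -20.2 12.1 -0.5 -48.8;1 -20.2 12.1 -0.5 -48.8;1 -20.2 12.1 -0.5 -48.8;1 -20.2 12.1 -0.5 -48.8;1 -20.2 12.1 -0.5 -48.8;1 -20.2 12.1 -0.5 -48.8"

```text
clock: 18.5
eef_pos: [620.7, 165.3, 165.0]
tcp_rot: [-0.088, 0.996, -0.001, -0.006]
wrist_force: [-0.5, -0.2, -2.0]
opening: 0.636
```

```bash
cat >> h.py <<'E'
def held(o,c,zb,lo=None,thr=60,chan=None,rows=(215,240),mask=None):
    "print tool xy of held layer's edges; zb = underside below TCP"
    z=o["eef_pos"][2]-zb+20; m=mask
    for r in rows:
        a=np.flatnonzero(m[r,150:500])+150
        l=320
        while m[r,l]:l-=1
        e=320
        while m[r,e]:e+=1
        print(r,l,e,tool(o,ray(c,[(l+.5,r),(e-.5,r)],z),z)[:,:2].tolist())
    for x in(290,350):
        y=250
        while m[y,x]:y-=1
        print(x,y,tool(o,ray(c,[(x,y+.5)],z),z)[:,:2].tolist())
E
python3 - <<'E'
from h import *
from station import env
o=env.get_obs();c=env.camera("wrist");np.savez("w9.npz",**c);cv2.imwrite("pics/w9.png",c["frame"])
print(o["eef_pos"],o["tcp_rot"],Ro.from_quat(o["tcp_rot"]).apply([0,0,1]).round(4),move(o,(622.3,163.8,110),190.1))
g=cv2.cvtColor(c["frame"],cv2.COLOR_BGR2HSV);held(o,c,4,mask=(g[...,1]<60)&(g[...,2]>70))
E
```

```text
[620.67353694 165.27649602 165.04883593] [-0.08800593  0.99609951 -0.00113462 -0.0062791 ] [-0.0123 -0.0034 -0.9999] (array([-0.2 , -0.17,  5.5 ]), np.float64(-0.0), 'cur yaw -169.9 q6 -1.66')
215 245 397 [[40.6, -26.9], [40.6, 28.7]]
240 246 396 [[31.1, -27.0], [31.0, 28.9]]
290 170 [[56.7, -10.1]]
350 171 [[56.3, 11.3]]
```

View pics/w9.png

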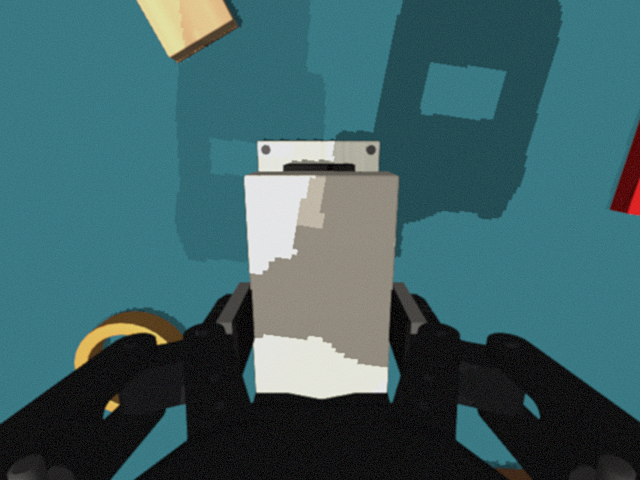

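```bash
python3 - <<'E'
from h import *
from station import env
o=env.get_obs();c=dict(np.load("w9.npz"));g=cv2.cvtColor(c["frame"],cv2.COLOR_BGR2GRAY).astype(int)
print(g[168:182,265],g[168:182,345])
z=o["eef_pos"][2]+16
for v in (174.5,175.5): print(v,tool(o,ray(c,[(320,v)],z),z), local(ray(c,[(320,v)],z)))
print("TCP local",local(o["eef_pos"][:2]))
E
```

```text
[230 231 228 169 103  85 110 176 226 230 230 230 229 230] [ 23  26  34  64  90  97 101 118 130 137 142 140 138 139]
174.5 [[ 55.5   0.6 -15.3]] [[-56.5   2.3]]
175.5 [[ 55.1   0.6 -15.3]] [[-56.1   2.3]]
TCP local [[-1.2  1.7]]
```

Emit:
play_rows:
  targets: "1 -0.25 -0.18 2 0;1 -0.25 -0.18 5 0;1 -0.25 -0.18 8 0;1 -0.25 -0.18 8 0;1 -0.25 -0.18 8 0"

```text
clock: 19.18
eef_pos: [623.1, 163.7, 85.8]
tcp_rot: [-0.088, 0.996, -0.001, -0.006]
wrist_force: [1.2, -0.0, -0.8]
opening: 0.633
```

```bash
python3 - <<'E'
from h import *
from station import env
o=env.get_obs()
print(o["eef_pos"],local(o["eef_pos"][:2]),move(o,(623.9,164,42),190.1),Ro.from_quat(o["tcp_rot"]).apply([0,0,1]).round(4))
E
```

```text
[623.13703452 163.73108043  85.84052514] [[ 0.8 -0.2]] (array([-0.13,  0.02,  4.38]), np.float64(0.0), 'cur yaw -169.9 q6 -1.66') [-0.0109 -0.0032 -0.9999]
```

Emit:
play_rows:
  targets: "1 -0.13 0.02 1.5 0;1 -0.13 0.02 3 0;1 -0.13 0.02 4.3 0;1 -0.13 0.02 4.3 0;1 -0.13 0.02 4.3 0;1 -0.13 0.02 4.3 0"

```text
clock: 19.92
eef_pos: [624.5, 164.0, 43.6]
tcp_rot: [-0.088, 0.996, -0.001, -0.005]
wrist_force: [-0.3, -0.4, -1.1]
opening: 0.637
```

```bash
python3 - <<'E'
from h import *
from station import env
o=env.get_obs();print(o["eef_pos"],local(o["eef_pos"][:2]),o["wrist_force"],move(o,(623.9,164,38),190.1))
E
```

```text
[624.50552082 164.02654735  43.55246515] [[ 2.2 -0.2]] [-0.25159909 -0.43510479 -1.12361498] (array([0.05, 0.01, 0.56]), np.float64(0.0), 'cur yaw -169.9 q6 -1.66')
```

Emit:
play_rows:
  targets: "1 0.06 0 0.5 0;1 0.06 0 0.55 0;1 0.06 0 0.55 0;1 0.06 0 0.55 0"

```text
clock: 20.42
eef_pos: [624.0, 163.9, 38.1]
tcp_rot: [-0.088, 0.996, -0.001, -0.005]
wrist_force: [-0.1, 0.4, -1.6]
opening: 0.634
```

Emit:
play_rows:
  targets: "1 0 0 0.12 0;1 0 0 0.12 0;1 0 0 0.12 0"

```text
clock: 20.8
eef_pos: [624.0, 163.9, 37.0]
tcp_rot: [-0.088, 0.996, -0.001, -0.005]
wrist_force: [-0.6, -0.2, -1.1]
opening: 0.635
```

Emit:
play_rows:
  targets: "1 0 0 0.12 0;1 0 0 0.12 0;1 0 0 0.12 0"

```text
clock: 21.18
eef_pos: [624.1, 163.9, 36.7]
tcp_rot: [-0.088, 0.996, -0.001, -0.005]
wrist_force: [-4.6, 0.0, 5.9]
opening: 0.636
```

Emit:
play_rows:
  targets: "1 0 0 0.1 0;1 0 0 0.1 0;1 0 0 0.1 0"

```text
clock: 21.55
eef_pos: [624.1, 163.9, 36.7]
tcp_rot: [-0.088, 0.996, -0.001, -0.005]
wrist_force: [-3.7, -0.7, 5.3]
opening: 0.636
```

Contact made; I'll release, go up and look.

Emit:
play_rows:
  targets: "-0.4 0 0 0 0;-0.4 0 0 0 0;-0.4 0 0 0 0;-0.4 0 0 -0.5 0;-0.4 0 0 -5 0;-0.4 0 0 -10 0;-0.4 0 0 -13 0;-0.4 0 0 -13 0;-0.4 0 0 -13 0"

```text
clock: 22.68
eef_pos: [624.5, 164.3, 165.4]
tcp_rot: [-0.088, 0.996, -0.001, -0.006]
wrist_force: [-0.0, 0.3, -0.1]
opening: 0.697
```

```bash
python3 - <<'E'
from h import *
from station import env
o=env.get_obs();c=env.camera("wrist");np.savez("w10.npz",**c);cv2.imwrite("pics/w10.png",c["frame"])
print(o["eef_pos"],o["tcp_rot"],o["opening"],Ro.from_quat(o["tcp_rot"]).apply([0,0,1]).round(4),move(o,(507.6,434.3,140),183.2))
E
```

```text
[624.54188156 164.31337157 165.37473929] [-0.08810907  0.996091   -0.00139417 -0.00612873] 0.6972566454568723 [-0.012  -0.0039 -0.9999] (array([ 6.74, 28.64,  2.57]), np.float64(6.9), 'cur yaw -169.9 q6 -1.66')
```

View pics/w10.png

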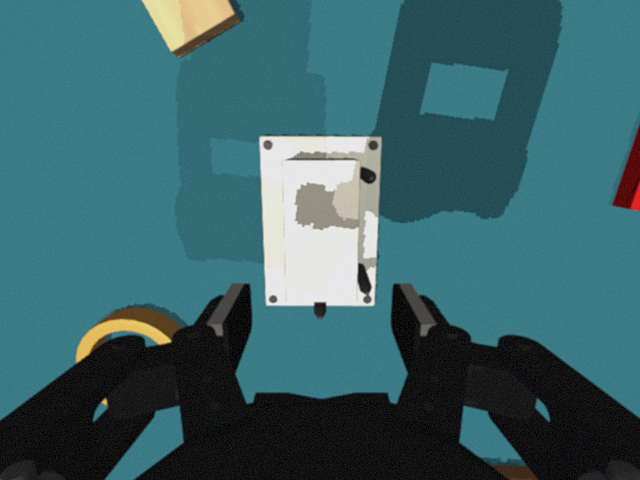

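Emit:
play_rows:
  targets: "-1 6.7 28.6 0 6.9;-1 6.7 28.6 0 6.9;-1 6.7 28.6 0 6.9;-1 6.7 28.6 2.5 6.9;-1 6.7 28.6 2.5 6.9;-1 6.7 28.6 2.5 6.9;-1 6.7 28.6 2.5 6.9"

```text
clock: 23.6
eef_pos: [507.3, 433.3, 138.7]
tcp_rot: [-0.028, 1.0, -0.003, -0.008]
wrist_force: [1.6, -0.5, -0.3]
opening: 0.997
```

```bash
python3 - <<'E'
from h import *
from station import env
o=env.get_obs();c=env.camera("wrist");np.savez("w11.npz",**c);cv2.imwrite("pics/w11.png",c["frame"])
print(o["eef_pos"],Ro.from_quat(o["tcp_rot"]).apply([0,0,1]).round(4))
h=cv2.cvtColor(c["frame"],cv2.COLOR_BGR2HSV)
r,q=lay(c,masks(c["frame"])["red"]&(h[...,2]>190),(180,50,430,330),20)
print(r,q.min(0),q.max(0),tool(o,[r[0]],20)); print(move(o,(*r[0],2),r[2]))
print(np.median(h[q[:,1].min()+20:q[:,1].max()-20,320],axis=0))
c=dict(np.load("w10.npz"));g=cv2.cvtColor(c["frame"],cv2.COLOR_BGR2GRAY).astype(int)
for r in(180,220,240,260):print(r,g[r,279:290].tolist(),g[r,352:365].tolist())
for x in(300,340):print(x,g[152:166,x].tolist(),g[297:310,x].tolist())
E
```

```text
[507.27817223 433.26513417 138.65468948] [-0.0151 -0.0055 -0.9999]
(array([527.2, 441.1]), array([71.1, 55. ]), 2.1) [294 215] [365 302] [[-22.2   7.3 118.3]]
(array([-2.24,  0.73, 13.63]), np.float64(1.1), 'cur yaw -176.8 q6 -1.09')
[  0. 203. 228.]
180 [229, 230, 230, 227, 229, 228, 232, 230, 231, 231, 232] [198, 190, 198, 195, 196, 196, 189, 166, 158, 157, 136, 86, 46]
220 [227, 227, 229, 227, 222, 222, 229, 232, 232, 230, 230] [146, 146, 147, 142, 143, 143, 144, 154, 166, 165, 165, 168, 180]
240 [229, 227, 228, 229, 231, 230, 233, 231, 231, 231, 231] [230, 231, 232, 233, 231, 214, 176, 164, 165, 160, 158, 171, 202]
260 [227, 226, 228, 229, 226, 221, 218, 226, 233, 233, 232] [231, 233, 230, 232, 230, 203, 158, 160, 161, 160, 158, 159, 161]
300 [150, 132, 129, 131, 135, 124, 90, 102, 174, 227, 233, 233, 232, 229] [230, 232, 232, 232, 230, 230, 233, 230, 190, 129, 105, 103, 109]
340 [202, 179, 178, 178, 181, 171, 116, 108, 191, 230, 234, 232, 232, 231] [230, 231, 232, 231, 230, 231, 233, 232, 198, 133, 104, 107, 106]
```

```bash
python3 - <<'E'
from h import *
from station import env
o=env.get_obs();c=dict(np.load("w11.npz"))
h=cv2.cvtColor(c["frame"],cv2.COLOR_BGR2HSV);print(h[150:225:6,330,2], h[240,285:300,2])
r,q=lay(c,masks(c["frame"])["red"],(180,50,430,330),20)
print(r,q.min(0),q.max(0),tool(o,[r[0]],20)); print(move(o,(*r[0],2),r[2]))
c=dict(np.load("w10.npz"))
print(local(ray(c,[(283.7,220),(284.7,260),(357.6,240),(357.3,260),(320,160)],52)))
q=plate(c,(255,120,390,312));p=cv2.approxPolyDP(q[:,None],4,True)[:,0];print(p.tolist(),local(ray(c,p,12)).tolist())
E
```

```text
[143 145  80 237 176 180 171 173 175 165 132 120 227] [128 127 126 127 126 128 131 110 172 230 232 233 232 233 232]
(array([508., 440.]), array([109.9,  55.8]), 2.9) [292 163] [368 302] [[ -2.2   7.5 119.3]]
(array([-0.25,  0.76, 13.73]), np.float64(0.3), 'cur yaw -176.8 q6 -1.09')
[[ -9.8 -26.9]
 [ 21.5 -27. ]
 [  5.7  28.5]
 [ 21.5  28.7]
 [-53.4   0.2]]
[[381, 137], [374, 305], [266, 305], [259, 136]] [[-70.2, 49.6], [77.9, 49.4], [77.9, -49.7], [-71.1, -49.4]]
```

Emit:
play_rows:
  targets: "-1 -0.25 0.65 5 0.3;-1 -0.25 0.65 10 0.3;-1 -0.25 0.65 13 0.3;-1 -0.25 0.65 13.5 0.3;-1 -0.25 0.65 13.5 0.3;1 -0.25 0.65 13.5 0.3;1 -0.25 0.65 13.5 0.3;1 -0.25 0.65 13.5 0.3;1 -0.25 0.65 13.5 0.3;1 -0.25 0.65 13.5 0.3"

```text
clock: 24.9
eef_pos: [509.6, 439.8, 6.7]
tcp_rot: [-0.025, 1.0, -0.001, -0.005]
wrist_force: [-0.4, -0.6, 6.8]
opening: 0.632
```

Emit:
play_rows:
  targets: "1 0 0 0 0;1 0 0 0 0;1 0 0 -3 0;1 0 0 -9 0;1 0 0 -15 0;1 0 0 -19 0;1 0 0 -19 0;1 0 0 -19 0"

```text
clock: 25.9
eef_pos: [510.7, 439.8, 194.5]
tcp_rot: [-0.025, 1.0, -0.002, -0.007]
wrist_force: [0.2, -0.6, -2.3]
opening: 0.638
```

```bash
python3 - <<'E'
from h import *
from station import env
o=env.get_obs()
print(o["eef_pos"],o["q"][5],o["opening"],Ro.from_quat(o["tcp_rot"]).apply([0,0,1]).round(4))
print(move(o,(623.9,164,180),190.1))
E
```

```text
[510.72021381 439.82716952 194.54009305] -1.0796765692335168 0.6379521055905728 [-0.0137 -0.0048 -0.9999]
(array([ -9.94, -28.11,   1.43]), np.float64(-7.2), 'cur yaw -177.1 q6 -1.08')
```

Emit:
play_rows:
  targets: "1 -9.9 -28.1 1 -7.2;1 -9.9 -28.1 1 -7.2;1 -9.9 -28.1 1 -7.2;1 -9.9 -28.1 1 -7.2;1 -9.9 -28.1 1 -7.2;1 -9.9 -28.1 1 -7.2;1 -9.9 -28.1 1 -7.2;1 -9.9 -28.1 1 -7.2"

```text
clock: 26.9
eef_pos: [622.5, 165.3, 183.2]
tcp_rot: [-0.089, 0.996, -0.002, -0.008]
wrist_force: [0.0, -0.8, -1.1]
opening: 0.634
```

```bash
python3 - <<'E'
from h import *
from station import env
o=env.get_obs();c=env.camera("wrist");np.savez("w12.npz",**c);cv2.imwrite("pics/w12.png",c["frame"])
print(o["eef_pos"],local(o["eef_pos"][:2]),Ro.from_quat(o["tcp_rot"]).apply([0,0,1]).round(4),move(o,(623.9,164,110),190.1))
held(o,c,5.5,mask=masks(c["frame"])["red"]);v=c["frame"][...,2].astype(int);print(v[168:182,265],v[168:182,345])
z=o["eef_pos"][2]+14.5
for v in (174,176): print(v,tool(o,ray(c,[(320,v)],z),z))
E
```

```text
[622.54188999 165.26584166 183.19787836] [[0.5 1.4]] [-0.0156 -0.0048 -0.9999] (array([-0.23, -0.13,  7.32]), np.float64(0.1), 'cur yaw -169.8 q6 -1.66')
215 247 395 [[40.3, -26.5], [40.2, 28.3]]
240 248 394 [[30.6, -26.6], [30.6, 28.4]]
290 171 [[56.2, -10.3]]
350 171 [[56.2, 11.4]]
[252 254 214 125  90 119 209 244 248 246 246 247 247 247] [237 231 183 122  96  96 117 132 138 144 135 140 141 140]
174 [[ 55.3   0.6 -13.6]]
176 [[ 54.6   0.6 -13.6]]
```

Emit:
play_rows:
  targets: "1 -0.25 -0.13 2 0;1 -0.25 -0.13 5 0;1 -0.25 -0.13 8 0;1 -0.25 -0.13 8.7 0;1 -0.25 -0.13 8.7 0;1 -0.25 -0.13 8.7 0"

```text
clock: 27.7
eef_pos: [625.1, 164.3, 98.1]
tcp_rot: [-0.089, 0.996, -0.002, -0.006]
wrist_force: [0.4, 0.5, -1.3]
opening: 0.637
```

```bash
python3 - <<'E'
from h import *
from station import env
o=env.get_obs();print(o["eef_pos"],o["wrist_force"],move(o,(624.1,163.95,61),190.1))
E
```

```text
[625.14176078 164.27265587  98.06379587] [ 0.35361064  0.45902302 -1.28958832] (array([ 0.06, -0.  ,  3.71]), np.float64(0.1), 'cur yaw -169.8 q6 -1.66')
```

Emit:
play_rows:
  targets: "1 0.06 0 1.5 0.1;1 0.06 0 3 0.1;1 0.06 0 3.7 0.1;1 0.06 0 3.7 0.1;1 0.06 0 3.7 0.1;1 0.06 0 3.7 0.1"

```text
clock: 28.45
eef_pos: [624.4, 164.0, 61.5]
tcp_rot: [-0.088, 0.996, -0.002, -0.006]
wrist_force: [-0.8, 0.0, -1.0]
opening: 0.632
```

```bash
python3 - <<'E'
from h import *
from station import env
o=env.get_obs();print(o["eef_pos"],o["wrist_force"],move(o,(624.1,163.95,58.5),190.1))
E
```

```text
[624.37875943 164.00727391  61.45082224] [-0.82527349  0.00416381 -0.98547955] (array([ 0.02, -0.  ,  0.3 ]), np.float64(-0.0), 'cur yaw -169.9 q6 -1.66')
```

Emit:
play_rows:
  targets: "1 0.02 0 0.2 0;1 0.02 0 0.25 0;1 0.02 0 0.25 0"

```text
clock: 28.82
eef_pos: [624.1, 164.0, 58.9]
tcp_rot: [-0.088, 0.996, -0.002, -0.006]
wrist_force: [-0.3, 0.2, -1.8]
opening: 0.638
```

Emit:
play_rows:
  targets: "1 0 0 0.12 0;1 0 0 0.12 0;1 0 0 0.12 0"

```text
clock: 29.2
eef_pos: [624.2, 164.0, 58.7]
tcp_rot: [-0.088, 0.996, -0.002, -0.006]
wrist_force: [-4.4, 0.6, 6.2]
opening: 0.633
```

Emit:
play_rows:
  targets: "1 0 0 0.1 0;1 0 0 0.1 0;1 0 0 0.1 0"

```text
clock: 29.58
eef_pos: [624.2, 164.0, 58.7]
tcp_rot: [-0.088, 0.996, -0.002, -0.006]
wrist_force: [-4.8, -1.3, 5.8]
opening: 0.632
```

Emit:
play_rows:
  targets: "-0.4 0 0 0 0;-0.4 0 0 0 0;-0.4 0 0 0 0;-0.4 0 0 -0.5 0;-0.4 0 0 -5 0;-0.4 0 0 -10 0;-0.4 0 0 -13 0;-0.4 0 0 -13 0;-0.4 0 0 -13 0"

```text
clock: 30.7
eef_pos: [625.0, 164.6, 187.2]
tcp_rot: [-0.088, 0.996, -0.002, -0.007]
wrist_force: [-0.1, -0.4, -0.4]
opening: 0.703
```

```bash
python3 - <<'E'
from h import *
from station import env
o=env.get_obs();c=env.camera("wrist");np.savez("w13.npz",**c);cv2.imwrite("pics/w13.png",c["frame"])
print(o["eef_pos"],o["opening"],o["q"][5],move(o,(451,17,140),217.4))
r,q=lay(c,(masks(c["frame"])["red"]&(c["frame"][...,2]>110)),(260,100,400,330),72);print(r,local([r[0]]),q.min(0),q.max(0))
E
```

```text
[624.99381764 164.56177556 187.21649058] 0.7029523617020825 -1.6618884474165365 (array([ 19.64, -11.47,   5.05]), np.float64(-27.3), 'cur yaw -169.9 q6 -1.66')
(array([623. , 165.2]), array([109.6,  55.3]), 10.1) [[0.9 1.3]] [284 159] [359 300]
```

View pics/w13.png

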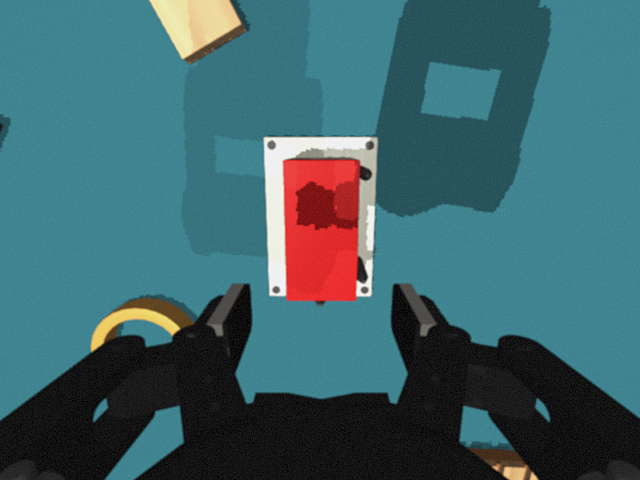

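Emit:
play_rows:
  targets: "-1 19.6 -11.5 0 -27.3;-1 19.6 -11.5 0 -27.3;-1 19.6 -11.5 2 -27.3;-1 19.6 -11.5 5 -27.3;-1 19.6 -11.5 5 -27.3;-1 19.6 -11.5 5 -27.3;-1 19.6 -11.5 5 -27.3"

```text
clock: 31.62
eef_pos: [452.6, 16.9, 141.0]
tcp_rot: [-0.321, 0.947, -0.0, -0.007]
wrist_force: [0.3, 0.0, -0.6]
opening: 0.999
```

```bash
python3 - <<'E'
from h import *
from station import env
o=env.get_obs();c=env.camera("wrist");np.savez("w14.npz",**c);cv2.imwrite("pics/w14.png",c["frame"])
print(o["eef_pos"],o["q"][5],Ro.from_quat(o["tcp_rot"]).apply([0,0,1]).round(4))
h=cv2.cvtColor(c["frame"],cv2.COLOR_BGR2HSV)
for m in((h[...,0]<35)&(h[...,1]>25),):
  r,q=lay(c,m,(180,50,430,340),18)
  print(r,q.min(0),q.max(0),tool(o,[r[0]],18)); print(move(o,(*r[0],2),r[2]))
E
```

```text
[452.56478505  16.91643228 141.01856099] -2.4297261804559818 [-0.0137 -0.0056 -0.9999]
(array([451.3,  18.8]), array([110.5,  56.7]), 37.4) [284 160] [360 298] [[ -1.9   1.8 123. ]]
(array([-0.21,  0.17, 13.9 ]), np.float64(0.0), 'cur yaw -142.6 q6 -2.43')
```

View pics/w14.png

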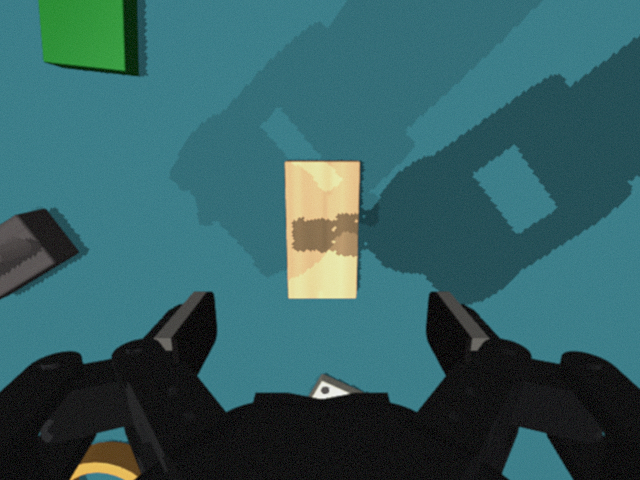

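Emit:
play_rows:
  targets: "-1 -0.2 0.1 5 0;-1 -0.2 0.1 10 0;-1 -0.2 0.1 13.2 0;-1 -0.2 0.1 13.9 0;-1 -0.2 0.1 13.9 0;1 -0.2 0.1 13.9 0;1 -0.2 0.1 13.9 0;1 -0.2 0.1 13.9 0;1 -0.2 0.1 13.9 0;1 -0.2 0.1 13.9 0"

```text
clock: 32.92
eef_pos: [453.3, 17.9, 3.9]
tcp_rot: [-0.321, 0.947, -0.001, -0.006]
wrist_force: [-1.4, 0.1, 5.4]
opening: 0.636
```

Emit:
play_rows:
  targets: "1 0 0 0 0;1 0 0 0 0;1 0 0 -3 0;1 0 0 -9 0;1 0 0 -15 0;1 0 0 -20 0;1 0 0 -20 0;1 0 0 -20 0"

```text
clock: 33.92
eef_pos: [454.6, 19.3, 202.8]
tcp_rot: [-0.321, 0.947, -0.001, -0.007]
wrist_force: [-0.1, 0.7, -1.6]
opening: 0.635
```

```bash
python3 - <<'E'
from h import *
from station import env
o=env.get_obs()
print(o["eef_pos"],o["q"][5],o["opening"],Ro.from_quat(o["tcp_rot"]).apply([0,0,1]).round(4))
print(move(o,(624.1,164,200),190.1))
E
```

```text
[454.59849537  19.29635948 202.81831652] -2.4250281888774188 0.6351241373668158 [-0.012  -0.0058 -0.9999]
(array([-2.226e+01,  1.180e+00, -1.000e-02]), np.float64(27.4), 'cur yaw -142.5 q6 -2.43')
```

Emit:
play_rows:
  targets: "1 -22.2 1.2 0 27.4;1 -22.2 1.2 0 27.4;1 -22.2 1.2 0 27.4;1 -22.2 1.2 0 27.4;1 -22.2 1.2 0 27.4;1 -22.2 1.2 0 27.4;1 -22.2 1.2 0 27.4"

```text
clock: 34.8
eef_pos: [622.5, 163.0, 199.2]
tcp_rot: [-0.087, 0.996, -0.002, -0.007]
wrist_force: [1.0, -0.4, -0.9]
opening: 0.632
```

```bash
python3 - <<'E'
from h import *
from station import env
o=env.get_obs();c=env.camera("wrist");np.savez("w15.npz",**c);cv2.imwrite("pics/w15.png",c["frame"])
print(o["eef_pos"],local(o["eef_pos"][:2]),Ro.from_quat(o["tcp_rot"]).apply([0,0,1]).round(4))
h=cv2.cvtColor(c["frame"],cv2.COLOR_BGR2HSV);m=(h[...,0]<35)&(h[...,1]>25)&(h[...,2]>60)
held(o,c,5.3,mask=m,rows=(215,)) # 18 mm tall: top = TCP-3.3+18
v=c["frame"][...,2].astype(int);print(v[166:182,265],v[166:182,345])
z=o["eef_pos"][2]+14.7
for v in (174,176): print(v,tool(o,ray(c,[(320,v)],z),z))
print(move(o,(624.1,163.95,100),190.1))
E
```

```text
[622.50496563 163.01353997 199.20504254] [[ 0.1 -0.8]] [-0.0136 -0.0061 -0.9999]
215 246 396 [[40.3, -26.9], [40.3, 28.6]]
290 166 [[58.0, -10.2]]
350 164 [[58.7, 11.3]]
[ 49  48  48  58  77  86 111 179 229 233 232 235 232 233 233 233] [171 170 166 152 109  91  92 115 133 143 140 148 141 145 145 140]
174 [[ 55.4   0.6 -13.9]]
176 [[ 54.6   0.6 -13.9]]
(array([-0.32,  0.1 ,  9.92]), np.float64(-0.1), 'cur yaw -170.0 q6 -1.66')
```

Emit:
play_rows:
  targets: "1 -0.35 0.1 2 0;1 -0.35 0.1 5 0;1 -0.35 0.1 8 0;1 -0.35 0.1 10 0;1 -0.35 0.1 10.3 0;1 -0.35 0.1 10.3 0;1 -0.35 0.1 10.3 0"

```text
clock: 35.72
eef_pos: [625.8, 164.1, 98.2]
tcp_rot: [-0.087, 0.996, -0.002, -0.005]
wrist_force: [-0.7, 0.5, -0.3]
opening: 0.637
```

```bash
python3 - <<'E'
from h import *
from station import env
o=env.get_obs();print(o["eef_pos"],o["wrist_force"],move(o,(624.3,163.95,79),190.1))
E
```

```text
[625.75319217 164.11103752  98.1728433 ] [-0.68510658  0.47946459 -0.34301746] (array([0.12, 0.02, 1.92]), np.float64(-0.1), 'cur yaw -170.0 q6 -1.66')
```

Emit:
play_rows:
  targets: "1 0.12 0 1 -0.1;1 0.12 0 1.8 -0.1;1 0.12 0 1.9 -0.1;1 0.12 0 1.9 -0.1;1 0.12 0 1.9 -0.1"

```text
clock: 36.35
eef_pos: [624.6, 163.8, 79.4]
tcp_rot: [-0.088, 0.996, -0.002, -0.005]
wrist_force: [0.1, -0.1, -1.0]
opening: 0.633
```

Emit:
play_rows:
  targets: "1 0 0 0.12 0;1 0 0 0.15 0;1 0 0 0.15 0"

```text
clock: 36.72
eef_pos: [624.6, 163.8, 77.9]
tcp_rot: [-0.088, 0.996, -0.002, -0.005]
wrist_force: [0.9, -0.1, -0.7]
opening: 0.637
```

Emit:
play_rows:
  targets: "1 0 0 0.1 0;1 0 0 0.12 0;1 0 0 0.12 0"

```text
clock: 37.1
eef_pos: [624.6, 163.8, 76.7]
tcp_rot: [-0.088, 0.996, -0.002, -0.005]
wrist_force: [-0.8, -0.2, -0.7]
opening: 0.633
```

Emit:
play_rows:
  targets: "1 0 0 0.1 0;1 0 0 0.12 0;1 0 0 0.12 0"

```text
clock: 37.48
eef_pos: [624.7, 163.8, 76.1]
tcp_rot: [-0.088, 0.996, -0.002, -0.005]
wrist_force: [-2.9, -1.0, 4.4]
opening: 0.637
```

Emit:
play_rows:
  targets: "1 0 0 0.08 0;1 0 0 0.08 0;1 0 0 0.08 0"

```text
clock: 37.85
eef_pos: [624.7, 163.8, 76.0]
tcp_rot: [-0.088, 0.996, -0.002, -0.005]
wrist_force: [-3.6, 0.2, 6.9]
opening: 0.632
```

Contact again; release and lift.

Emit:
play_rows:
  targets: "-0.4 0 0 0 0;-0.4 0 0 0 0;-0.4 0 0 0 0;-0.4 0 0 -0.5 0;-0.4 0 0 -5 0;-0.4 0 0 -10 0;-0.4 0 0 -13 0;-0.4 0 0 -13 0;-0.4 0 0 -13 0"

```text
clock: 38.98
eef_pos: [625.2, 164.5, 204.6]
tcp_rot: [-0.088, 0.996, -0.002, -0.006]
wrist_force: [-0.6, -0.3, -0.4]
opening: 0.701
```

```bash
python3 - <<'E'
from h import *
from station import env
o=env.get_obs();c=env.camera("wrist");np.savez("w16.npz",**c);cv2.imwrite("pics/w16.png",c["frame"])
h=cv2.cvtColor(c["frame"],cv2.COLOR_BGR2HSV);m=(h[...,0]<35)&(h[...,1]>25)&(h[...,2]>60)&~masks(c["frame"])["red"]
r,q=lay(c,m,(260,100,400,330),90);print(r,local([r[0]]),q.min(0),q.max(0))
print(o["eef_pos"],move(o,(618.8,-168,180),157), move(o,(618.8,-168,180),-23))
s=env.camera("side");cv2.imwrite("pics/s16.png",cv2.resize(s["frame"][150:240,220:340],None,fx=5,fy=5))
E
```

```text
(array([622.1, 164.5]), array([112.1,  57.1]), 10.1) [[-0.1  0.7]] [282 155] [360 300]
[625.23256204 164.49671413 204.58329511] (array([  6.43, -32.61,   2.66]), np.float64(33.1), 'cur yaw -169.9 q6 -1.66') (array([  6.43, -32.61,   2.66]), np.float64(33.1), 'cur yaw -169.9 q6 -1.66')
```

View pics/s16.png

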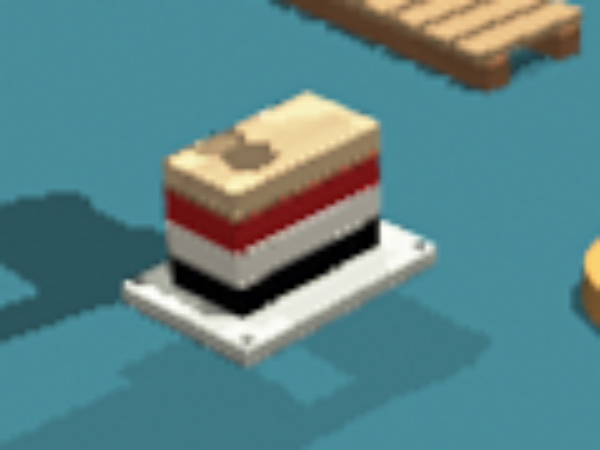

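Emit:
play_rows:
  targets: "-1 6.4 -32.6 0 33.1;-1 6.4 -32.6 0 33.1;-1 6.4 -32.6 0 33.1;-1 6.4 -32.6 2 33.1;-1 6.4 -32.6 2.6 33.1;-1 6.4 -32.6 2.6 33.1;-1 6.4 -32.6 2.6 33.1;-1 6.4 -32.6 2.6 33.1"

```text
clock: 40.08
eef_pos: [618.8, -166.3, 179.5]
tcp_rot: [0.199, 0.98, -0.004, -0.006]
wrist_force: [-0.5, 0.6, -0.1]
opening: 1.002
```

```bash
python3 - <<'E'
from h import *
from station import env
o=env.get_obs();c=env.camera("wrist");np.savez("w17.npz",**c);cv2.imwrite("pics/w17.png",c["frame"])
print(o["eef_pos"],o["q"][5],Ro.from_quat(o["tcp_rot"]).apply([0,0,1]).round(4))
h=cv2.cvtColor(c["frame"],cv2.COLOR_BGR2HSV)
r,q=lay(c,(h[...,1]<75),(220,80,420,285),30);print("block",r,q.min(0),q.max(0),tool(o,[r[0]],30))
r,q=lay(c,(h[...,1]<75)&(h[...,2]>130),(220,80,420,285),59);print("bar",r,q.min(0),q.max(0),tool(o,[r[0]],59),move(o,(*r[0],100),r[2]))
E
```

```text
[ 618.77584324 -166.33380755  179.54962782] -1.6022990997822668 [-0.0138 -0.0053 -0.9999]
block (array([ 620.1, -165.7]), array([85.6, 43.8]), -22.9) [297 176] [349 274] [[ -2.6   2.6 149.5]]
bar (array([ 620. , -166.3]), array([63.8, 10.3]), -22.6) [316 194] [329 274] [[ -2.4   1.7 120.5]] (array([-0.2 ,  0.13,  7.95]), np.float64(-0.3), 'cur yaw 157.1 q6 -1.60')
```

View pics/w17.png

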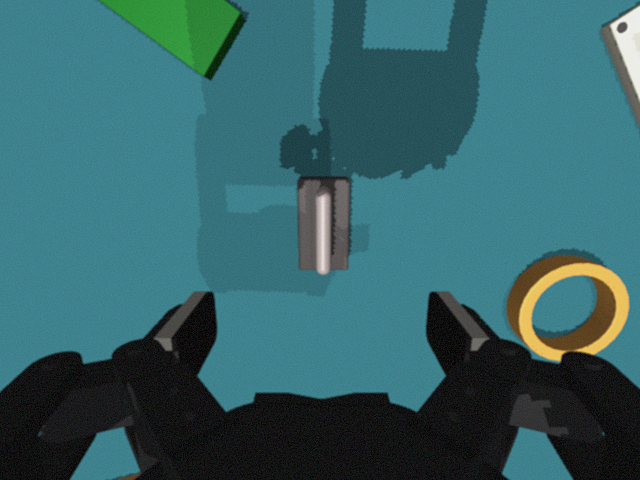

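```bash
python3 - <<'E'
from h import *
from station import env
o=env.get_obs();c=dict(np.load("w17.npz"));v=cv2.cvtColor(c["frame"],cv2.COLOR_BGR2HSV)[...,2].astype(int)
print(v[172:190,305],v[262:276,305],v[262:276,342])
print(tool(o,ray(c,[(305,181),(305,268.5),(342,268.5)],30),30))
E
```

```text
[ 73  67  80  70  54  34  39  46  57  87  92  95  96  98 110 106 109 108] [ 89  98  96 100  93  93  89  89 117 120 128 125 124 128] [ 90  91  91  91  96  98  90  93 129 142 141 144 139 143]
[[ 36.3 -12.8 150.3]
 [-40.1 -13.8 149.6]
 [-40.   18.8 149.2]]
```

Emit:
play_rows:
  targets: "-1 -0.2 0.1 4 -0.3;-1 -0.2 0.1 8 -0.3;-1 -0.2 0.1 11 -0.3;-1 -0.2 0.1 13.5 -0.3;-1 -0.2 0.1 14.2 -0.3;-1 -0.2 0.1 14.2 -0.3;-1 -0.2 0.1 14.2 -0.3"

```text
clock: 41.0
eef_pos: [620.4, -166.9, 39.5]
tcp_rot: [0.196, 0.981, -0.004, -0.005]
wrist_force: [0.3, -0.3, 0.5]
opening: 1.0
```

```bash
python3 - <<'E'
from h import *
from station import env
o=env.get_obs();print(o["eef_pos"],o["wrist_force"],move(o,(620.5,-166.8,36),157.2))
E
```

```text
[ 620.41395587 -166.85221262   39.48615119] [ 0.31444299 -0.26089595  0.51458593] (array([-0.01,  0.01,  0.35]), np.float64(0.2), 'cur yaw 157.4 q6 -1.61')
```

Emit:
play_rows:
  targets: "-1 0 0 0.3 0;-1 0 0 0.3 0;1 0 0 0.3 0;1 0 0 0.3 0;1 0 0 0.3 0;1 0 0 0.3 0;1 0 0 0.3 0;1 0 0 0.3 0;1 0 0 0.3 0;1 0 0 0.3 0"

```text
clock: 42.25
eef_pos: [620.4, -167.0, 36.6]
tcp_rot: [0.196, 0.981, -0.004, -0.005]
wrist_force: [-0.7, -1.0, 2.0]
opening: 0.119
```

Emit:
play_rows:
  targets: "1 0 0 0 0;1 0 0 0 0;1 0 0 0 0"

```text
clock: 42.62
eef_pos: [620.4, -166.9, 36.6]
tcp_rot: [0.195, 0.981, -0.004, -0.005]
wrist_force: [-1.4, -0.8, 0.7]
opening: 0.116
```

Emit:
play_rows:
  targets: "1 0 0 -1 0;1 0 0 -4 0;1 0 0 -8 0;1 0 0 -12 0;1 0 0 -16 0;1 0 0 -17 0;1 0 0 -17 0;1 0 0 -17 0"

```text
clock: 43.62
eef_pos: [620.7, -165.1, 203.3]
tcp_rot: [0.196, 0.981, -0.004, -0.007]
wrist_force: [-0.0, 0.4, -8.8]
opening: 0.119
```

```bash
python3 - <<'E'
from h import *
from station import env
o=env.get_obs()
print(o["eef_pos"],o["q"][5],o["wrist_force"],o["opening"],Ro.from_quat(o["tcp_rot"]).apply([0,0,1]).round(4))
print(move(o,(624.1,164,205),190.1))
E
```

```text
[ 620.69300314 -165.06783421  203.28146736] -1.605940900861289 [-0.03270966  0.38245704 -8.75584277] 0.11882791226128606 [-0.0159 -0.0046 -0.9999]
(array([12.31, 30.52, -0.33]), np.float64(-32.7), 'cur yaw 157.4 q6 -1.61')
```

Lifted (about 0.85 kg). I'll move slowly over the stack to limit swinging.

Emit:
play_rows:
  targets: "1 1.2 3 0 -4;1 3.6 9 0 -10;1 6.2 15.5 0 -18;1 8.8 22 0 -26;1 11 27.5 0 -32.7;1 12 29.8 0 -32.7;1 12.3 30.5 0 -32.7;1 12.3 30.5 0 -32.7;1 12.3 30.5 0 -32.7;1 12.3 30.5 0 -32.7"

```text
clock: 44.88
eef_pos: [624.2, 162.5, 201.5]
tcp_rot: [-0.088, 0.996, -0.002, -0.008]
wrist_force: [-0.2, 1.0, -7.5]
opening: 0.116
```

```bash
python3 - <<'E'
from h import *
from station import env
o=env.get_obs();c=env.camera("wrist");np.savez("w18.npz",**c);cv2.imwrite("pics/w18.png",c["frame"])
print(o["eef_pos"],local(o["eef_pos"][:2]),Ro.from_quat(o["tcp_rot"]).apply([0,0,1]).round(4),move(o,(623.7,163.9,150),190.1))
v=cv2.cvtColor(c["frame"],cv2.COLOR_BGR2GRAY).astype(int)
E
```

```text
[624.17174298 162.54524582 201.4753134 ] [[ 1.6 -1.6]] [-0.0163 -0.0048 -0.9999] (array([-0.06,  0.15,  5.15]), np.float64(-0.0), 'cur yaw -169.9 q6 -1.66')
```

View pics/w18.png

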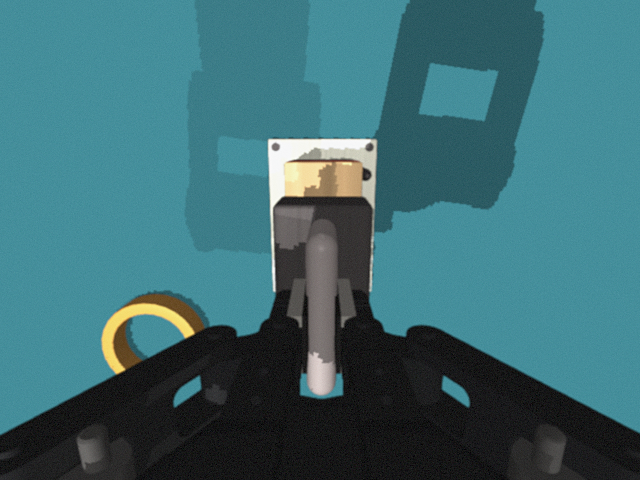

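```bash
python3 - <<'E'
from h import *
from station import env
o=env.get_obs();c=dict(np.load("w18.npz"))
v=c["frame"][...,2].astype(int);print(v[194:214,290],v[194:214,345],v[225,268:280],v[225,365:378])
z=o["eef_pos"][2]-6.6
print(tool(o,ray(c,[(320,204),(320,206),(274,225),(371.5,225)],z),z))
E
```

```text
[248 233 145  58  35  28  39  40  34  39  50  65  85  95 110 119 120 124
 122 121] [216 206 141  59  35  35  35  35  35  38  41  45  50  50  56  52  55  54
  56  55] [ 55  58 114 206 224 153  90  87  98 105 112 105] [ 56  52  56  46  44  49  66 124 132  74  32  41  48]
[[ 40.9   0.4   7.3]
 [ 40.    0.4   7.3]
 [ 31.6 -19.8   7.2]
 [ 31.6  22.8   7.1]]
```

Emit:
play_rows:
  targets: "1 -0.05 0.13 1 0;1 -0.05 0.13 2.5 0;1 -0.05 0.13 4 0;1 -0.05 0.13 5.5 0;1 -0.05 0.13 6.4 0;1 -0.05 0.13 6.4 0;1 -0.05 0.13 6.4 0"

```text
clock: 45.8
eef_pos: [624.0, 163.9, 138.4]
tcp_rot: [-0.088, 0.996, -0.002, -0.007]
wrist_force: [0.2, 0.8, -7.5]
opening: 0.116
```

```bash
python3 - <<'E'
from h import *
from station import env
o=env.get_obs();print(o["eef_pos"],o["wrist_force"],move(o,(624.3,163.7,130),190.1))
E
```

```text
[624.01525879 163.85045725 138.38407849] [ 0.24612999  0.81499756 -7.47485575] (array([-0.04, -0.02,  0.84]), np.float64(-0.0), 'cur yaw -169.9 q6 -1.66')
```

Emit:
play_rows:
  targets: "1 -0.04 -0.02 0.4 0;1 -0.04 -0.02 0.8 0;1 -0.04 -0.02 0.9 0;1 -0.04 -0.02 0.9 0;1 -0.04 -0.02 0.9 0"

```text
clock: 46.42
eef_pos: [624.4, 163.7, 129.5]
tcp_rot: [-0.088, 0.996, -0.002, -0.007]
wrist_force: [0.6, 0.6, -7.6]
opening: 0.119
```

Emit:
play_rows:
  targets: "1 0 0 0.12 0;1 0 0 0.15 0;1 0 0 0.15 0"

```text
clock: 46.8
eef_pos: [624.3, 163.7, 127.9]
tcp_rot: [-0.088, 0.996, -0.002, -0.007]
wrist_force: [0.5, 0.1, -8.2]
opening: 0.116
```

Emit:
play_rows:
  targets: "1 0 0 0.1 0;1 0 0 0.12 0;1 0 0 0.12 0"

```text
clock: 47.18
eef_pos: [624.4, 163.7, 127.0]
tcp_rot: [-0.088, 0.996, -0.002, -0.007]
wrist_force: [-2.0, -0.4, -5.0]
opening: 0.114
```

Emit:
play_rows:
  targets: "1 0 0 0.1 0;1 0 0 0.1 0;1 0 0 0.1 0"

```text
clock: 47.55
eef_pos: [624.5, 163.9, 126.8]
tcp_rot: [-0.088, 0.996, -0.002, -0.007]
wrist_force: [-5.5, 0.6, 1.6]
opening: 0.115
```

Emit:
play_rows:
  targets: "1 0 0 0.08 0;1 0 0 0.08 0;1 0 0 0.08 0"

```text
clock: 47.92
eef_pos: [624.6, 164.0, 126.8]
tcp_rot: [-0.088, 0.996, -0.001, -0.007]
wrist_force: [-4.9, 0.6, 2.2]
opening: 0.114
```

Emit:
play_rows:
  targets: "0.4 0 0 0 0;0.4 0 0 0 0;0.4 0 0 0 0;0.4 0 0 0 0;0.4 0 0 -0.5 0;0.4 0 0 -3 0;0.4 0 0 -8 0;0.4 0 0 -12 0;0.4 0 0 -12 0;0.4 0 0 -12 0"

```text
clock: 49.18
eef_pos: [625.9, 164.5, 246.3]
tcp_rot: [-0.088, 0.996, -0.002, -0.007]
wrist_force: [-0.3, -0.1, -0.5]
opening: 0.297
```

```bash
python3 - <<'E'
from h import *
from station import env
o=env.get_obs();print(o["eef_pos"],o["opening"])
c=env.camera("wrist");cv2.imwrite("pics/w19.png",c["frame"]);np.savez("w19.npz",**c)
s=env.camera("side");t=env.camera("top")
a=cv2.resize(s["frame"][130:240,220:350],(590,500),interpolation=2);
b=cv2.resize(c["frame"][100:330,230:410],(391,500));full=np.hstack([a[:,60:460],b]);cv2.imwrite("pics/fin.png",full)
p=dict(np.load("top0.npz"))["frame"];print("offcut/bottle/tape diff",[int((cv2.absdiff(p,t["frame"])[y0:y1,x0:x1].max(2)>60).sum()) for x0,y0,x1,y1 in((340,285,400,350),(515,260,570,300),(255,145,305,195))])
E
```

```text
[625.88272898 164.49492181 246.25374178] 0.2968015344574552
offcut/bottle/tape diff [0, 0, 0]
```

View pics/fin.png

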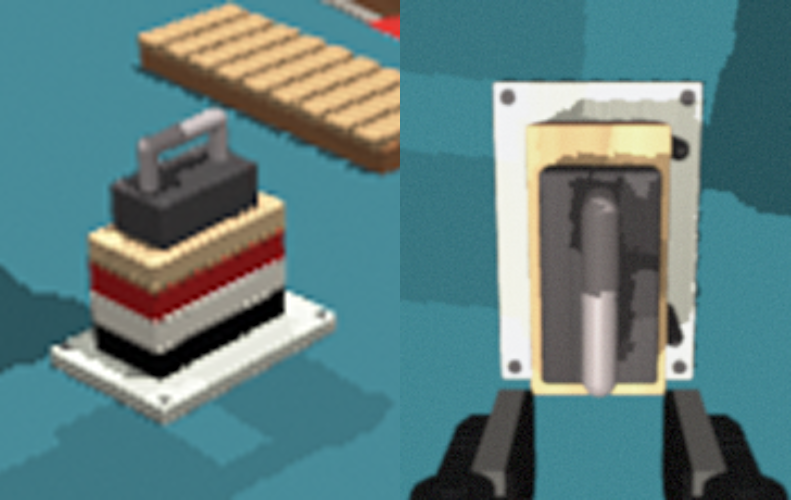

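```bash
python3 - <<'E'
from h import *
c=dict(np.load("w19.npz"));s=391/180;k=500/230
f=lambda x,y:(230+(x-400)/s,100+y/k)
blk=ray(c,[f(541,172),f(661,172),f(541,382),f(661,382)],120);pad=ray(c,[f(528,127),f(669,127),f(533,394),f(664,394)],90)
print(local(blk),local(blk).mean(0),local(pad),local(pad).mean(0))
E
```

```text
[[-37.7 -19. ]
 [-37.7  23. ]
 [ 40.2 -20.5]
 [ 40.2  24.5]] [1.25 2.  ] [[-52.3 -25.9]
 [-52.2  28.1]
 [ 56.7 -26.4]
 [ 56.7  28.4]] [2.225 1.05 ]
```

The weight is centred on the pad to about 1 mm and square with it. I'll hand the job in.

```bash
python3 -c "
from station import env
print(env.close_job())"
```

```text
the job is handed in; nothing more can be done
None
```

The lay-up is finished and handed in at about 49 s of the 136 s allowed: black, white, red, then the pad cork side down, then the steel weight. Each piece was lowered until the wrist force showed contact, then released there.

**Position of the layers:** From the wrist camera, all three sit roughly 1 to 1.5 mm from the lay-up centre towards the end pin, and about 1 mm towards the long-side pins. They are square to the fixture within about 0.3°. That is inside the 2 mm pin clearance, so they are close up to the pins rather than exactly centred. In the side view the edges look flush.

**Pad and weight:** The last wrist view put the pad centre at about (2.2, 1.0) mm and the weight at about (1.2, 2.0) mm from the lay-up centre. That makes the weight centred on the pad to within about 1 mm.

**Bystanders:** Comparing top-camera pictures from before and after, the green offcut, bottle and tape roll had not moved. The gripper was clear above the stack at hand-in.

**Checks that disagreed:**
- The wrist camera reads about 1 mm off the robot's own frame in y, so I placed pieces by comparing positions within the camera's view.
- Measurements of the same layer differed by 0.5 to 1 mm.
- The tool was tilted by up to about 1° when it let go, so one end of a piece may have settled by up to about 1–2 mm at release.

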